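# Park the dental model carriage at the reading pointer

### The arm

A 6-joint arm with a two-finger parallel gripper is mounted at the origin on the work surface. World frame = base frame: x ahead of the robot, y to its left, z up, the work surface at z = 0. Lengths are in m, angles in rad, forces in N, time in s.
With the tool pointing down it reaches from about 0.375 to 0.975 m from the base axis. Payload 3.8 kg.
Tool frame: the origin (TCP) lies at the very end of the fingers, on their centre line; the grasp point (between the pads) lies 19 mm behind it; z points along the fingers, y is the line along which they close (so a half turn about z gives the same grasp; the last joint's range is limited). The gripper opens to 85 mm and grips with 20 to 120 N. Pads are 22 mm wide; open, the fingers measure 114 mm over their backs; the gripper's body (76 mm by 85 mm) begins 54 mm behind the grasp point. The pads swing forward as they close: fully open they stand 13 mm farther back than shut.
Start: joints at [1.227, 0.264, 1.604, -0, 1.274, -0.037], TCP at [0.204, 0.643, 0.231] pointing down, gripper open.
Joint ranges: [-2.63, 2.63], [-0.94, 2.18], [0.31, 2.57], [-1.31, 4.45], [0, 2.66], [-2.55, 2.55]. Speed limits (rad/s): [2.57, 2.57, 3.14, 3.14, 3.14, 3.14].

### API

Orientations are given as a rotation vector (axis times angle).
In Python, from workcell import bot, vision gives the robot as it stands. The module is installed in compiled form; this text tells all that it offers.
- The arm moves only by the tool play_rows, never from a script. Its argument "moves" is a list that holds one entry, the list of rows, each a list of 7 numbers: the turn, a rotation vector about the tool's x, y, z as a fraction of full scale, then the shift along the tool's x, y, z as a fraction of full scale, then the finger opening in mm, from 0 to 85.4. In form: [[[ax, ay, az, x, y, z, jaw], ...]]. A call has 1 to 5 rows; each row shifts and turns the commanded pose from where the row before left it, along the tool's axes as they then stand; what a row does not reach is not made up. Full scale, the value 1, is 0.1 m for a shift and 0.5 rad for a turn. A row lasts 1/12 s, in which the tool goes at most 41.7 mm and 7.16 degrees, less where a joint would pass 70% of its speed; a pose out of reach is approached as far as the arm can. A call with a number of a shift or a turn outside -1 to 1 is refused whole. A call with a gripper value outside its range is refused whole. The fingers move at their own pace and stop on an object; "newtons" is the grip in N (left out, the last holds). Time passes only in rows, so rows that do not move let the fingers close. It gives the time, the measured TCP pose, the force, the opening and the grip force at its end, in the units of the state.
- bot.read_state(): the state, without advancing time (a new reading comes with each control period).
- vision.read_camera(name): name is "scene" or "top" or "wrist"; returns a dict with "image" (400x640x3 uint8, red, green, blue), "depth" (400x640 float32, m along the optical axis (not along the pixel's ray), 0 where there is no reading), "K" (3x3 intrinsics, pixels), "R" (3x3) and "t" (3): a world point X has camera coordinates R X + t. Camera axes: x right, y down, z forward; pixel columns grow to the right and rows downward; lengths in m; the calibration is good to about 2 mm. A picture is of the moment at which its call begins.
- bot.finish_job(): hands the job in; it is judged then, once.
The state is a dict: "time": time; "q": joint angles; "joint_vel": joint speeds; "joint_torque": joint torques, N m; "tool_pos": TCP position; "tcp_rot": TCP orientation; "wrist_force": force on the tool from outside, world axes, zero at the start; "torque": the same for the moment, N m; "width": opening from 0.0 (shut) to 1.0 (fully open); "grip_force": force on a finger pad.
Only numpy, scipy, OpenCV 4.12 (cv2) and the standard library are available. Lean on these libraries where they do the work, as an engineer would, in place of code of your own. Each camera call takes 0.05 s, during which the arm holds its last target. There are 200 camera calls.

### The job

Bring the free-running carriage with the clamped plaster cast along its rail to the pointer and brake it to a complete stop with the index fin in line with the pointer tip (within about a centimetre) for at least three seconds, then lift the fingers clear and leave it standing there. Move it only by leaning softly on the faces of the two sprung pads from the gap between them: do not grip the pads or drive them solid, do not touch the deck or the cast, never let the carriage run into either end stop, and leave the two small bottles and the dish behind the rail where they are.

Things in the scene. Friction and masses are not known exactly. Their poses are not given: they have to be found in the camera images.
- rail: fixed slide bench: aluminium base 110 x 750 x 18 mm on the table, with two steel guide rods and a grey stop block near each end. Origin: centre of its underside. Its y axis runs along the slide, towards the robot's left; its x axis points away from the robot; yaw is up to 0.15 rad
- carriage (a joint): carriage position along the rail's y axis in m, 0 at mid-rail; it meets the stops at -0.18 and +0.18. All that moves (carriage, deck, pads) weighs nominally 2.0 kg (1.5 to 2.7) on bearings with very little drag: nominally 0.007 N dry and 0.2 N per m/s, so it coasts on for many seconds. It starts at rest on the negative side, the pointer is on the positive side
- deck (a point): grey carriage deck and all fixed to it: plate 140 mm (rail x) by 330 mm (rail y), top 60 mm above the table; clamped plaster cast on its far half (top 97 mm above the table, 10 to 62 mm beyond the rail's centre line); two spring housings; index fin. Point: centre of the plate's top, on the rail's centre line; axes as the rail's
- index (a point): top of the index fin, a dark upright blade 6 mm thick at the middle of the deck's far edge; 110 mm above the table, 70 mm beyond the rail's centre line
- mark (a point): tip of the fixed pointer: a small stand beyond the rail, 112 mm tall, whose dark tip points at the robot, 106 mm above the table, 90 mm beyond the rail's centre line. Its axes are the rail's. The carriage is at the mark when index and mark have the same position along the rail's y axis
- pad_left: left (positive rail y) of two sprung pads, black plate 52 wide x 10 x 50 mm tall, 66 to 116 mm above the table, 38 mm to the robot's side of the rail's centre line. Origin: centre of its face, which looks at the other pad, 90 mm from the carriage centre when free (180 mm gap). Yields 40 mm along the rail: spring 30 N/m, hardly damped, then solid. Pressed outwards it drives the carriage left (+)
- pad_right: the right (negative rail y) pad, the mirror image, same spring; pressing it outwards drives the carriage to the right (negative). With the tool in the gap between the pads, closed fingers 22 mm wide along the rail can press either pad
- amber_bottle: small brown glass bottle with a black cap, 40 mm across, 85 mm tall, behind the rail. Bystander; origin at the centre of its underside
- mixing_dish: small white dish, 64 mm across, 30 mm tall, behind the rail. Bystander; origin at the centre of its underside
- vial: small clear bottle, 34 mm across, 70 mm tall, behind the rail. Bystander; origin at the centre of its underside
Mind the look-alikes: they are no part of the job. Leave any green or red look-alike of the part that bears mark alone.

How it is judged:
By the outcome, as a careful person would: the job done as asked, in the order asked, and still so for the second after the job is handed in, with the robot touching nothing.
It also fails if it takes over 48 s, if anything falls off the work surface, if the arm or the gripper's body presses on something with over 40 N, if the wrist force passes 120 N, or if a joint passes its speed limit or range.

## Working session

There is one attempt and no reset: what is moved stays moved. The work goes in short steps, Python scripts to look and compute and a tool call to move; the robot and the scene stay as the last step left them, time stands still between calls to the robot, and variables do not carry over. Pictures are saved under pics/ and viewed, at most 10 in all, crops included, and the job is handed in when it is done.

Besides the shell and the picture viewer there is one more tool, called after ">>>" in YAML: its name, and indented under it one key for each argument. play_rows: Moves the arm, as the interface text tells. Its arguments: {"type":"object","properties":{"moves":{"type":"array","items":{"type":"array","items":{"type":"array","items":{"type":"number"}}}},"newtons":{"type":"number"}},"required":["moves"]}

```bash
mkdir -p pics; python3 - <<'E'
from workcell import bot, vision
import cv2,numpy as np
s=bot.read_state();print({k:np.round(v,3) for k,v in s.items()})
for n in("scene","top"):
    c=vision.read_camera(n);cv2.imwrite(f"pics/{n}0.png",c["image"][:,:,::-1]);np.savez(f"{n}0.npz",**c)
    print(n,c["K"].round(1).tolist(),c["R"].round(3).tolist(),c["t"].round(3))
E
```

```text
{'time': np.float64(0.0), 'q': array([ 1.227,  0.265,  1.605,  0.   ,  1.274, -0.037]), 'joint_vel': array([ 0.001, -0.003, -0.   ,  0.001, -0.002,  0.   ]), 'joint_torque': array([-1.0000e-03, -5.1510e+01, -3.6732e+01, -0.0000e+00,  1.2000e-02,
        0.0000e+00]), 'tool_pos': array([0.204, 0.643, 0.23 ]), 'tcp_rot': array([-4.800e-01, -3.104e+00,  3.000e-03]), 'wrist_force': array([-0.16 , -0.369,  0.312]), 'torque': array([ 0.014,  0.021, -0.006]), 'grip_force': np.float64(0.0), 'width': np.float64(0.999)}
scene [[418.2, 0.0, 314.5], [0.0, 418.2, 201.1], [0.0, 0.0, 1.0]] [[-0.851, 0.525, -0.002], [0.428, 0.693, -0.58], [-0.303, -0.495, -0.814]] [ 0.483 -0.191  1.314]
top [[517.7, 0.0, 329.4], [0.0, 517.7, 207.1], [0.0, 0.0, 1.0]] [[-0.027, -1.0, -0.013], [-0.998, 0.027, -0.055], [0.056, 0.012, -0.998]] [0.036 0.548 1.421]
```

View pics/top0.png

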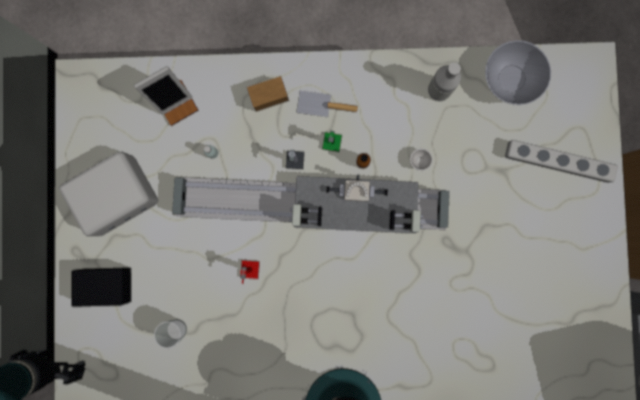

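View pics/scene0.png

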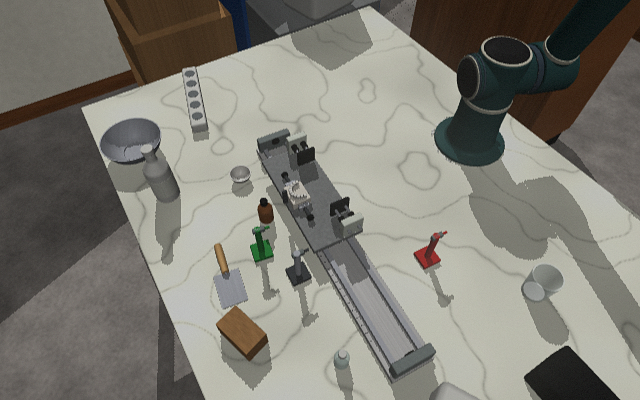

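Candidates for the pointer: grey stand, top (293,158) / scene (298,265); green look-alike, top (332,141); red look-alike, top (250,269). I choose the grey one beyond the rail. I'll check it in a close crop while measuring.

```bash
cat > h.py <<'E'
import numpy as np,cv2
def load(n): return dict(np.load(n))
def world(c):
    v,u=np.mgrid[:400,:640];d=c["depth"].astype(float);K=c["K"]
    P=np.stack([(u-K[0,2])/K[0,0]*d,(v-K[1,2])/K[1,1]*d,d],-1)
    return (P-c["t"])@c["R"]
def ray(c,u,v,z):
    r=c["R"].T@np.linalg.solve(c["K"],[u,v,1.]);o=-c["R"].T@c["t"]
    return o+r*(z-o[2])/r[2]
E
python3 - <<'E'
from h import *
c=load("top0.npz");W=world(c);z=W[...,2]
np.set_printoptions(precision=4,suppress=True)
print("table z",np.median(z[240:300,300:420]))
m=np.zeros((400,640),np.uint8);m[172:235,165:455]=(z[172:235,165:455]>0.010)
n,l,st,_=cv2.connectedComponentsWithStats(m);k=1+st[1:,4].argmax();P=W[l==k]
print(st[k])
# base-only extents: rail end stops
r=cv2.minAreaRect(P[:,:2].astype(np.float32)*1000);print("rect all",r)
A=W[165:240,165:285].reshape(-1,3);A=A[(A[:,2]>.008)&(A[:,2]<.07)];print("rail left part",cv2.minAreaRect(A[:,:2].astype(np.float32)*1000))
cv2.imwrite("pics/crop1.png",np.hstack([cv2.resize(c["image"][130:240,280:450,::-1],None,fx=4.4,fy=4.4,interpolation=cv2.INTER_CUBIC)]))
s=load("scene0.npz");cv2.imwrite("pics/crop2.png",cv2.resize(s["image"][120:290,230:380,::-1],None,fx=3.5,fy=3.5,interpolation=cv2.INTER_CUBIC))
Z=(z*1000).round().astype(int)
print("pointer");print(Z[148:172,284:306:1])
E
```

```text
table z 0.00018353201766141018
[  172   175   278    59 12416]
rect all ((552.1832885742188, 73.496337890625), (747.8898315429688, 159.56552124023438), 87.18614196777344)
rail left part ((570.0142822265625, 312.5689697265625), (335.9493103027344, 202.6735382080078), 88.9615249633789)
pointer
[[   0   -1   -1    0   -1    0   -4   -5   -4    3    0   -5    3    1
    -2    2   -2   -6   -2   -1    2    0]
 [   7    0    0    6   -4   -3   -1   -3    1    5   -1    0   -4    1
     4    3   -3    3    4    0    2   -5]
 [   2    0    3    1   -2    5  109  110  106  107   -3   -2   -3   -3
     3   -1   -4   -7   -1    0   -1    2]
 [   3    2    2   15   13    9  108  109  112  111  110   13    0    2
     3    0    1    4    1   -4   -1    1]
 [   5    2    0   13    0   11  106  109  109  115  108   11    6   10
    13   19   11    9   15   11   -2    1]
 [   2    1   -1   12   18  113  109  110  110  114  109   10   16    6
     9   16    9   11    2   13    2   -4]
 [  -1    1    8   10   15  110  111  116  113  115  115   17   12   13
     7    8   15    8   15   13    3    2]
 [
[... 1253 characters left out ...]
  0   -2]
 [   0   -2   11   13   10   16    9    9   15   13    8   12   13    9
    12   13   17   12 1450   13    0   -3]
 [   2   -4    9    9   12   12   16   12   11   15   15   12    4   13
     8   11    9   16    9    9    3    2]
 [  -2    5   16    8   16    8   12    8   11   14    9   12   14   14
     8   15   19   11   17    8    6   -1]
 [   3    0    2    1    1    2    4    5   -1   -1    0    2    3    0
     0    1    7    6    8    5   -3    0]
 [  -3   -5    0    0   -2    3    2    0    2   -3    3    2   -2   -5
     6   -5    3    3    2    0    2   -1]
 [  -1    4    4    0   -9    1    2   -1   -4   -2    4    3   -5    2
    -3   -1    2   -4    5    2   -2   -5]]
```

View pics/crop1.png

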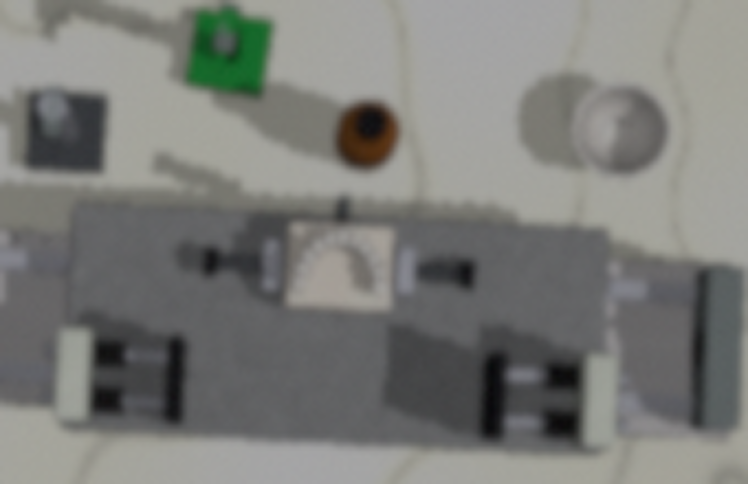

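View pics/crop2.png

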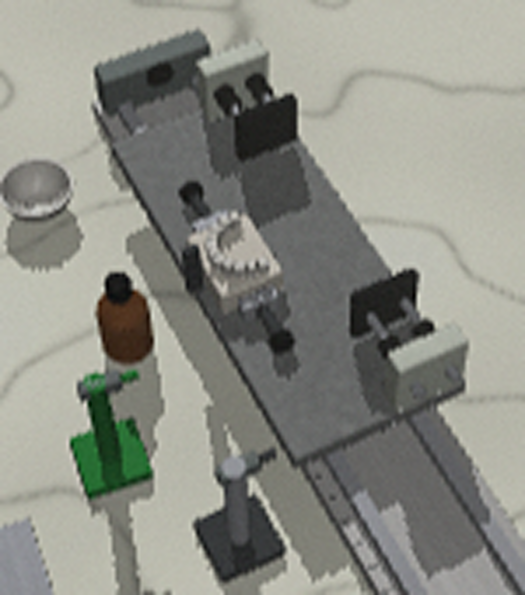

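The crops show the grey stand (chosen pointer) with its tip near top pixel (291,165), the fin near (358,177), and the pad faces near crop (183,380) and (484,395). The cast and bottles are clear of the gap.

```bash
python3 - <<'E'
from h import *
np.set_printoptions(precision=4,suppress=True)
c=load("top0.npz");W=world(c);z=W[...,2]
m=np.zeros((400,640),np.uint8);s=(slice(168,240),slice(285,430));m[s]=((z[s]>.05)&(z[s]<.3))
m=cv2.morphologyEx(m,cv2.MORPH_OPEN,np.ones((5,5)))
n,l,st,_=cv2.connectedComponentsWithStats(m);k=1+st[1:,4].argmax();print(st[k])
ct=max(cv2.findContours((l==k).astype(np.uint8),0,cv2.CHAIN_APPROX_NONE)[0],key=len)[:,0]
# deck contour: cast rays to plane .06 (housings overhang slightly, ignore)
Q=np.array([ray(c,u,v,.06)[:2] for u,v in ct]);print("deck",cv2.minAreaRect((Q*1000).astype(np.float32)))
# far edge of deck line fit & near edge
def line(pts): 
    vx,vy,x0,y0=cv2.fitLine(pts.astype(np.float32),cv2.DIST_HUBER,0,.001,.001).ravel();return np.arctan2(-vx/np.sign(vy),abs(vy)),x0,y0
for cond in(ct[:,1]<195),(ct[:,1]>215): 
    q=Q[cond&(ct[:,0]>303)&(ct[:,0]<410)];print("edge",len(q),line(q))
tip=ray(c,291.2,165.4,.106);fin=ray(c,358,177.3,.11);print("tip",tip,"fin",fin)
# black pad tops
g=c["image"].max(2)
mm=((g<75)&(z>.10)&(z<.13)).astype(np.uint8);mm[:195]=0;mm[240:]=0;mm[:,:285]=0;mm[:,430:]=0
n,l,st,ce=cv2.connectedComponentsWithStats(mm)
for i in range(1,n):
    if st[i,4]>15:
        q=W[l==i];print("pad",st[i],q.mean(0),q.min(0),q.max(0))
# fin by depth
q=W[172:182,352:364];q=q[(q[...,2]>.09)&(q[...,2]<.13)];print("fin pts",len(q),q.mean(0),q.min(0),q.max(0))
q=W[162:166,286:296];q=q[(q[...,2]>.09)&(q[...,2]<.13)];print("tip pts",len(q),q.mean(0),q.min(0),q.max(0))
# rail ends (stop blocks): base contour at low heights
a=load("scene0.npz");V=world(a).reshape(-1,3)
E
```

```text
[ 292  176  129   58 6434]
deck ((551.3535766601562, -52.719970703125), (342.9474792480469, 139.7302703857422), 85.57966613769531)
edge 110 (np.float32(-0.078188375), np.float32(0.61877334), np.float32(-0.06718681))
edge 108 (np.float32(-0.07567747), np.float32(0.48307213), np.float32(-0.045172457))
tip [0.6559 0.1168 0.106 ] fin [ 0.6193 -0.0566  0.11  ]
pad [317 206   5  21  80] [0.5206 0.0466 0.1151] [0.4955 0.0413 0.1034] [0.5474 0.0532 0.1216]
pad [390 210   6  20  83] [ 0.5069 -0.1418  0.1149] [ 0.4827 -0.1493  0.1013] [ 0.5317 -0.1357  0.1217]
fin pts 12 [ 0.62   -0.0552  0.1078] [ 0.6118 -0.0594  0.0926] [ 0.6255 -0.0466  0.1125]
tip pts 9 [0.6603 0.1162 0.1076] [0.6565 0.1145 0.1044] [0.6649 0.1197 0.1118]
```

Rail yaw is about -0.077. The travel from fin to pointer is about 0.1745 m. First I close the fingers and turn so tool x runs along rail +y.

>>> play_rows:
  moves:
    - [[0,0,0.25,0,0,0,0],[0,0,0.25,0,0,0,0],[0,0,0.25,0,0,0,0],[0,0,0.25,0,0,0,0],[0,0,0.25,0,0,0,0]]

```text
time: 0.52
tool_pos: [0.2037, 0.6431, 0.2305]
tcp_rot: [1.42, 2.802, -0.002]
wrist_force: [-0.0, 0.5, -1.0]
width: 0.303
grip_force: 0.0
```

>>> play_rows:
  moves:
    - [[0,0,0.25,0,0,0,0],[0,0,0.25,0,0,0,0],[0,0,0.25,0,0,0,0],[0,0,0.25,0,0,0,0],[0,0,0.25,0,0,0,0]]

```text
time: 0.93
tool_pos: [0.2037, 0.6431, 0.2305]
tcp_rot: [2.212, 2.23, -0.002]
wrist_force: [-0.7, -1.1, -0.4]
width: 0.001
grip_force: 0.0
```

>>> play_rows:
  moves:
    - [[0,0,0.18,0,0,0,0],[0,0,0,0,0,0,0]]

```text
time: 1.1
tool_pos: [0.2037, 0.6431, 0.2305]
tcp_rot: [2.306, 2.133, -0.002]
wrist_force: [-0.6, -0.1, 1.1]
width: -0.003
grip_force: 0.0
```

>>> play_rows:
  moves:
    - [[0,0,0,-0.3,0.18,0,0],[0,0,0,-0.3,0.18,0,0],[0,0,0,-0.3,0.18,0,0],[0,0,0,-0.3,0.18,0,0],[0,0,0,-0.3,0.18,0,0]]

```text
time: 1.52
tool_pos: [0.2824, 0.4854, 0.2308]
tcp_rot: [2.3, 2.139, -0.001]
wrist_force: [0.6, -0.2, -0.2]
width: 0.001
grip_force: 0.0
```

>>> play_rows:
  moves:
    - [[0,0,0,-0.3,0.18,0,0],[0,0,0,-0.3,0.18,0,0],[0,0,0,-0.3,0.18,0,0],[0,0,0,-0.3,0.18,0,0],[0,0,0,-0.3,0.18,0,0]]

```text
time: 1.93
tool_pos: [0.3608, 0.329, 0.2311]
tcp_rot: [2.301, 2.139, -0.0]
wrist_force: [0.8, 0.1, 0.5]
width: -0.003
grip_force: 0.0
```

>>> play_rows:
  moves:
    - [[0,0,0,-0.3,0.18,0,0],[0,0,0,-0.3,0.18,0,0],[0,0,0,-0.3,0.18,0,0],[0,0,0,-0.3,0.18,0,0],[0,0,0,-0.3,0.18,0,0]]

```text
time: 2.35
tool_pos: [0.4391, 0.1726, 0.2312]
tcp_rot: [2.301, 2.139, 0.0]
wrist_force: [1.2, 0.4, 0.6]
width: -0.001
grip_force: 0.0
```

>>> play_rows:
  moves:
    - [[0,0,0,-0.3,0.18,0,0],[0,0,0,-0.3,0.18,0,0],[0,0,0,-0.3,0.18,0,0],[0,0,0,-0.3,0.18,0,0],[0,0,0,-0.3,0.18,0,0]]

```text
time: 2.77
tool_pos: [0.5175, 0.0161, 0.2311]
tcp_rot: [-2.301, -2.139, 0.0]
wrist_force: [0.4, 0.7, -0.4]
width: -0.0
grip_force: 0.0
```

```bash
cat > m.py <<'E'
from h import *
from workcell import bot,vision
EY=np.array([.0768,.9970]);EX=np.array([.9970,-.0768])
def shot(save=None):
    s=bot.read_state();c=vision.read_camera("top");W=world(c);z=W[...,2]
    if save: cv2.imwrite(save,c["image"][150:240,200:450,::-1].repeat(3,0).repeat(3,1))
    S=W[...,:2]@EY;Rr=W[...,:2]@EX;g=c["image"].max(2)
    # fin: highest dark blade at r .58-.645 beyond deck edge
    R0=.5538
    f=(z>.085)&(z<.135)&(Rr>R0+.060)&(Rr<R0+.079)&(S<.24)&(S>-.1)
    p=(g<75)&(z>.10)&(z<.13)&(Rr>R0-.066)&(Rr<R0-.010)
    hs=(z>.07)&(z<.105)&(g>110)&(Rr>R0-.066)&(Rr<R0-.015)
    dk=(z>.052)&(z<.068)&(Rr>R0+.02)&(Rr<R0+.066)
    sd=np.sort(S[dk]);
    x=s["tool_pos"][:2]
    print("t %.2f tool s %.4f r %.4f z %.4f | fin %d %.4f | deck mid %.4f (%.3f) | pads %s"%(s["time"],x@EY,x@EX,s["tool_pos"][2],f.sum(),np.median(S[f]) if f.any() else 9,(sd[15]+sd[-15])/2,sd[-15]-sd[15],
      [ (int(k.sum()),round(float(S[k].mean()),4)) for k in [p&(S<np.median(sd)),p&(S>np.median(sd))] if k.any()]))
    return s["time"]
E
python3 -c "
from m import *
shot('pics/c3.png')
s=load('top0.npz')"
```

```text
t 2.77 tool s 0.0558 r 0.5147 z 0.2311 | fin 12 -0.0086 | deck mid 0.1624 (0.829) | pads [(106, -0.1113), (1, 0.1652)]
```

View pics/c3.png

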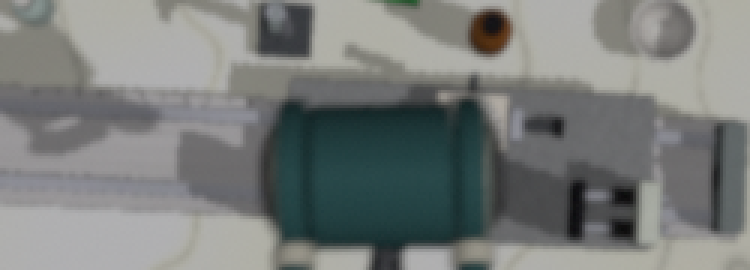

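The arm hides most of the deck from the top camera, but the fin (crop (473,80)) and the right pad stay visible. Descend into the gap and check.

>>> play_rows:
  moves:
    - [[0,0,0,0,0,0.28,0],[0,0,0,0,0,0.28,0],[0,0,0,0,0,0.28,0],[0,0,0,0,0,0.28,0],[0,0,0,0,0,0.28,0]]

```text
time: 3.23
tool_pos: [0.5169, 0.0179, 0.09]
tcp_rot: [2.302, 2.138, 0.0]
wrist_force: [-0.2, 0.4, 0.1]
width: 0.0
grip_force: 0.0
```

```bash
cat > m.py <<'E'
from h import *
from workcell import bot,vision
EY=np.array([.0768,.9970]);EX=np.array([.9970,-.0768]);R0=.5538
def one():
    s=bot.read_state();c=vision.read_camera("top");W=world(c);z=W[...,2]
    S=W[...,:2]@EY;Rr=W[...,:2]@EX;g=c["image"].max(2)
    f=(z>.085)&(z<.135)&(Rr>R0+.060)&(Rr<R0+.079)&(S<.24)&(S>-.1)
    p=(g<75)&(z>.10)&(z<.13)&(Rr>R0-.066)&(Rr<R0-.010)
    x=s["tool_pos"][:2];fs=S[f].mean() if f.any() else 9
    pr=p&(S<fs-.04)
    print("t %.2f tool s %.4f r %.4f z %.4f | fin %d %.4f | padR %d face %.4f"%(s["time"],x@EY,x@EX,s["tool_pos"][2],f.sum(),fs,pr.sum(),(S[pr].mean()+.005+.09) if pr.any() else 9))
    return c
def scene(c,name): cv2.imwrite(name,c["image"][:,:,::-1])
E
python3 -c "
from m import *
one();one()
c=vision.read_camera('scene');cv2.imwrite('pics/s4.png',cv2.resize(c['image'][100:300,220:420,::-1],None,fx=2.5,fy=2.5))"
```

```text
t 3.23 tool s 0.0576 r 0.5140 z 0.0900 | fin 15 -0.0068 | padR 104 face -0.0155
t 3.28 tool s 0.0573 r 0.5094 z 0.0840 | fin 14 -0.0071 | padR 101 face -0.0151
```

View pics/s4.png

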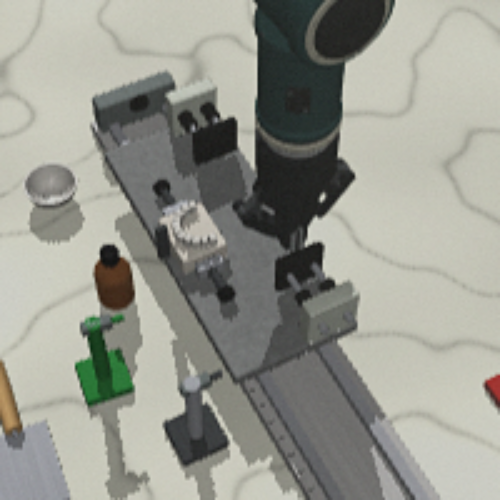

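The fingers sit in the gap, clear of deck, cast and pads. Launch at 0.04 m/s tool speed.

>>> play_rows:
  moves:
    - [[0,0,0,0.033,0.01,0,0],[0,0,0,0.033,0.01,0,0],[0,0,0,0.033,0,0,0],[0,0,0,0.033,0,0,0],[0,0,0,0.033,0,0,0]]

```text
time: 3.8
tool_pos: [0.5216, 0.0347, 0.0927]
tcp_rot: [2.303, 2.135, 0.003]
wrist_force: [-0.4, -0.4, 0.1]
width: -0.004
grip_force: 0.0
```

>>> play_rows:
  moves:
    - [[0,0,0,0.033,0,0,0],[0,0,0,0.033,0,0,0],[0,0,0,0.033,0,0,0],[0,0,0,0.033,0,0,0],[0,0,0,0.033,0,0,0]]

```text
time: 4.22
tool_pos: [0.5217, 0.0509, 0.0912]
tcp_rot: [-2.304, -2.136, 0.0]
wrist_force: [0.2, -0.4, -0.0]
width: -0.0
grip_force: 0.2
```

```bash
python3 -c "
from m import *
one()"
```

```text
t 4.22 tool s 0.0909 r 0.5162 z 0.0912 | fin 16 -0.0001 | padR 104 face -0.0090
```

>>> play_rows:
  moves:
    - [[0,0,0,0.033,0,0,0],[0,0,0,0.033,0,0,0],[0,0,0,0.033,0,0,0],[0,0,0,0.033,0,0,0],[0,0,0,0.033,0,0,0]]

```text
time: 4.68
tool_pos: [0.523, 0.0674, 0.0912]
tcp_rot: [-2.304, -2.135, 0.0]
wrist_force: [0.3, 0.9, -0.1]
width: -0.001
grip_force: 0.0
```

```bash
python3 -c "
from m import *
one()"
```

```text
t 4.68 tool s 0.1074 r 0.5162 z 0.0912 | fin 21 0.0294 | padR 100 face 0.0210
```

>>> play_rows:
  moves:
    - [[0,0,0,0.033,0,0,0],[0,0,0,0.033,0,0,0]]

```text
time: 4.9
tool_pos: [0.5235, 0.0739, 0.0913]
tcp_rot: [-2.304, -2.135, 0.0]
wrist_force: [-0.1, 0.6, 0.1]
width: -0.003
grip_force: 0.0
```

```bash
python3 -c "
from m import *
one()"
```

```text
t 4.90 tool s 0.1139 r 0.5163 z 0.0913 | fin 11 0.0420 | padR 104 face 0.0341
```

>>> play_rows:
  moves:
    - [[0,0,0,-0.12,0,0,0],[0,0,0,-0.12,0,0,0],[0,0,0,-0.12,0,0,0],[0,0,0,-0.12,0,0,0],[0,0,0,-0.12,0,0,0]]

```text
time: 5.37
tool_pos: [0.5187, 0.012, 0.0913]
tcp_rot: [2.305, 2.134, -0.0]
wrist_force: [-0.2, -0.0, -0.6]
width: 0.004
grip_force: 0.0
```

```bash
python3 -c "
from m import *
one()"
```

```text
t 5.37 tool s 0.0519 r 0.5162 z 0.0913 | fin 16 0.0693 | padR 25 face 0.0312
```

>>> play_rows:
  moves:
    - [[0,0,0,0,0,0,0],[0,0,0,0,0,0,0],[0,0,0,0,0,0,0]]

```text
time: 5.67
tool_pos: [0.519, 0.0138, 0.0913]
tcp_rot: [-2.305, -2.135, -0.0]
wrist_force: [-0.6, -0.3, 0.6]
width: -0.0
grip_force: 0.0
```

```bash
python3 -c "
from m import *
one()"
```

```text
t 5.67 tool s 0.0537 r 0.5164 z 0.0913 | fin 14 0.0899 | padR 16 face 0.0501
```

>>> play_rows:
  moves:
    - [[0,0,0,0,0,0,0],[0,0,0,0,0,0,0]]

```text
time: 5.88
tool_pos: [0.519, 0.0143, 0.0913]
tcp_rot: [-2.303, -2.136, -0.0]
wrist_force: [-0.1, 0.1, -0.1]
width: -0.001
grip_force: 0.0
```

```bash
python3 -c "
from m import *
one()
one()"
```

```text
t 5.88 tool s 0.0541 r 0.5163 z 0.0913 | fin 15 0.1040 | padR 11 face 0.0577
t 5.93 tool s 0.0541 r 0.5163 z 0.0913 | fin 19 0.1049 | padR 11 face 0.0593
```

>>> play_rows:
  moves:
    - [[0,0,0,0,0,0,0],[0,0,0,0,0,0,0],[0,0,0,0,0,0,0],[0,0,0,0.025,0,0,0],[0,0,0,0.025,0,0,0]]

```text
time: 6.4
tool_pos: [0.5194, 0.0189, 0.0913]
tcp_rot: [-2.305, -2.135, -0.0]
wrist_force: [-0.4, 0.2, -0.4]
width: 0.0
grip_force: 0.0
```

>>> play_rows:
  moves:
    - [[0,0,0,0.025,0,0,0],[0,0,0,0.025,0,0,0],[0,0,0,0.025,0,0,0],[0,0,0,0.025,0,0,0],[0,0,0,0.025,0,0,0]]

```text
time: 6.82
tool_pos: [0.5203, 0.0316, 0.0913]
tcp_rot: [-2.304, -2.136, -0.0]
wrist_force: [-0.3, 0.3, -0.3]
width: -0.001
grip_force: 0.1
```

```bash
python3 -c "
from m import *
one()"
```

```text
t 6.82 tool s 0.0715 r 0.5163 z 0.0913 | fin 16 0.1534 | padR 0 face 9.0000
```

>>> play_rows:
  moves:
    - [[0,0,0,0.025,0,0,0],[0,0,0,0.025,0,0,0],[0,0,0,0.025,0,0,0]]

```text
time: 7.12
tool_pos: [0.5209, 0.039, 0.0913]
tcp_rot: [2.304, 2.135, 0.0]
wrist_force: [-0.5, 0.1, -0.4]
width: 0.001
grip_force: 0.1
```

```bash
python3 -c "
from m import *
one()"
```

```text
t 7.12 tool s 0.0789 r 0.5163 z 0.0913 | fin 18 0.1640 | padR 0 face 9.0000
```

>>> play_rows:
  moves:
    - [[0,0,0,0.025,0,0,0],[0,0,0,0.025,0,0,0]]

```text
time: 7.33
tool_pos: [0.5213, 0.0439, 0.0913]
tcp_rot: [2.304, 2.135, -0.0]
wrist_force: [0.6, 0.1, 0.4]
width: 0.003
grip_force: 0.1
```

```bash
python3 -c "
from m import *
one()"
```

```text
t 7.33 tool s 0.0838 r 0.5163 z 0.0913 | fin 24 0.1622 | padR 2 face 0.1389
```

>>> play_rows:
  moves:
    - [[0,0,0,0.06,0,0,0],[0,0,0,0.1,0,0,0],[0,0,0,0.1,0,0,0],[0,0,0,0.1,0,0,0],[0,0,0,0.1,0,0,0]]

```text
time: 7.8
tool_pos: [0.5248, 0.0909, 0.0913]
tcp_rot: [-2.304, -2.136, -0.0]
wrist_force: [-0.2, 0.4, -0.5]
width: -0.001
grip_force: 0.0
```

```bash
python3 -c "
from m import *
one()
one()"
```

```text
t 7.80 tool s 0.1309 r 0.5162 z 0.0913 | fin 22 0.1621 | padR 40 face 0.1464
t 7.85 tool s 0.1324 r 0.5164 z 0.0914 | fin 20 0.1630 | padR 60 face 0.1497
```

>>> play_rows:
  moves:
    - [[0,0,0,0,0,0,0],[0,0,0,0,0,0,0],[0,0,0,0,0,0,0],[0,0,0,0,0,0,0],[0,0,0,0,0,0,0]]

```text
time: 8.32
tool_pos: [0.5247, 0.0893, 0.0913]
tcp_rot: [2.305, 2.135, -0.0]
wrist_force: [-0.0, -0.3, -0.4]
width: 0.001
grip_force: 0.0
```

```bash
python3 -c "
from m import *
one()
c=one()
W=world(c);S=W[...,:2]@EY;R=W[...,:2]@EX;z=W[...,2]
t=(z>.09)&(z<.13)&(R>R0+.082)&(R<R0+.100)&(S>.1)&(S<.22)
print('tip',t.sum(),S[t].mean(),S[t].std())
"
```

```text
t 8.32 tool s 0.1293 r 0.5163 z 0.0913 | fin 19 0.1632 | padR 24 face 0.1360
t 8.37 tool s 0.1293 r 0.5163 z 0.0913 | fin 20 0.1632 | padR 19 face 0.1366
tip 9 0.16642384212995212 0.00166749212196502
```

>>> play_rows:
  moves:
    - [[0,0,0,0,0,0,0],[0,0,0,0,0,0,0],[0,0,0,0,0,0,0],[0,0,0,0,0,0,0],[0,0,0,0,0,0,0]]

```text
time: 8.83
tool_pos: [0.5247, 0.0896, 0.0913]
tcp_rot: [-2.304, -2.135, 0.0]
wrist_force: [1.1, 0.4, 0.5]
width: 0.004
grip_force: 0.0
```

>>> play_rows:
  moves:
    - [[0,0,0,0,0,0,0],[0,0,0,0,0,0,0],[0,0,0,0,0,0,0],[0,0,0,0,0,0,0],[0,0,0,0,0,0,0]]

```text
time: 9.25
tool_pos: [0.5247, 0.0896, 0.0913]
tcp_rot: [2.304, 2.135, -0.0]
wrist_force: [0.1, 0.5, -0.4]
width: -0.0
grip_force: 0.0
```

```bash
python3 -c "
from m import *
one()
c=one()
cv2.imwrite('pics/t5.png',cv2.resize(c['image'][140:200,260:340,::-1],None,fx=8,fy=8,interpolation=cv2.INTER_CUBIC))"
```

```text
t 9.25 tool s 0.1296 r 0.5163 z 0.0913 | fin 22 0.1633 | padR 24 face 0.1445
t 9.30 tool s 0.1297 r 0.5163 z 0.0913 | fin 18 0.1642 | padR 27 face 0.1430
```

View pics/t5.png

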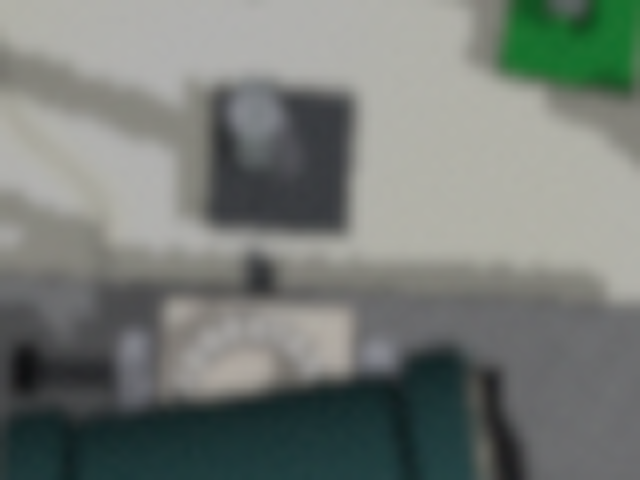

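The crop shows the fin at (260,270) in line with the grey pointer tip at about (250,200), which is 2–3 mm off. I'll wait and check that it doesn't drift.

>>> play_rows:
  moves:
    - [[0,0,0,0,0,0,0],[0,0,0,0,0,0,0],[0,0,0,0,0,0,0],[0,0,0,0,0,0,0],[0,0,0,0,0,0,0]]

```text
time: 9.77
tool_pos: [0.5247, 0.0896, 0.0913]
tcp_rot: [-2.304, -2.135, 0.0]
wrist_force: [-0.2, 0.1, 0.2]
width: -0.001
grip_force: 0.0
```

>>> play_rows:
  moves:
    - [[0,0,0,0,0,0,0],[0,0,0,0,0,0,0],[0,0,0,0,0,0,0],[0,0,0,0,0,0,0],[0,0,0,0,0,0,0]]

```text
time: 10.18
tool_pos: [0.5247, 0.0896, 0.0913]
tcp_rot: [-2.304, -2.135, 0.0]
wrist_force: [0.6, -0.1, 0.3]
width: -0.0
grip_force: 0.0
```

>>> play_rows:
  moves:
    - [[0,0,0,0,0,0,0],[0,0,0,0,0,0,0],[0,0,0,0,0,0,0],[0,0,0,0,0,0,0],[0,0,0,0,0,0,0]]

```text
time: 10.6
tool_pos: [0.5247, 0.0896, 0.0913]
tcp_rot: [-2.304, -2.135, 0.0]
wrist_force: [-1.0, 0.3, -0.4]
width: 0.002
grip_force: 0.0
```

```bash
python3 -c "
from m import *
one();one();one()"
```

```text
t 10.60 tool s 0.1296 r 0.5162 z 0.0913 | fin 22 0.1623 | padR 27 face 0.1432
t 10.65 tool s 0.1296 r 0.5163 z 0.0913 | fin 18 0.1638 | padR 20 face 0.1474
t 10.70 tool s 0.1297 r 0.5163 z 0.0913 | fin 23 0.1630 | padR 31 face 0.1397
```

>>> play_rows:
  moves:
    - [[0,0,0,0,0,0,0],[0,0,0,0,0,0,0],[0,0,0,0,0,0,0],[0,0,0,0,0,0,0],[0,0,0,0,0,0,0]]

```text
time: 11.17
tool_pos: [0.5247, 0.0896, 0.0913]
tcp_rot: [2.304, 2.135, 0.0]
wrist_force: [-0.2, -0.4, -0.9]
width: 0.0
grip_force: 0.0
```

>>> play_rows:
  moves:
    - [[0,0,0,0,0,0,0],[0,0,0,0,0,0,0],[0,0,0,0,0,0,0],[0,0,0,0,0,0,0],[0,0,0,0,0,0,0]]

```text
time: 11.58
tool_pos: [0.5247, 0.0896, 0.0913]
tcp_rot: [-2.304, -2.135, 0.0]
wrist_force: [-0.1, 0.3, -0.1]
width: -0.003
grip_force: 0.0
```

>>> play_rows:
  moves:
    - [[0,0,0,0,0,0,0],[0,0,0,0,0,0,0],[0,0,0,0,0,0,0],[0,0,0,0,0,0,0],[0,0,0,0,0,0,0]]

```text
time: 12.0
tool_pos: [0.5247, 0.0896, 0.0913]
tcp_rot: [2.304, 2.135, 0.0]
wrist_force: [0.2, -0.4, -0.4]
width: -0.005
grip_force: 0.0
```

```bash
python3 -c "
from m import *
one();one();one()"
```

```text
t 12.00 tool s 0.1296 r 0.5163 z 0.0913 | fin 22 0.1625 | padR 33 face 0.1396
t 12.05 tool s 0.1297 r 0.5163 z 0.0913 | fin 20 0.1637 | padR 25 face 0.1433
t 12.10 tool s 0.1296 r 0.5163 z 0.0913 | fin 21 0.1632 | padR 29 face 0.1405
```

The carriage has been at rest for over 4 s at 0.163, against the mark at 0.166. Lift straight up.

>>> play_rows:
  moves:
    - [[0,0,0,0,0,-0.1,0],[0,0,0,0,0,-0.25,0],[0,0,0,0,0,-0.3,0],[0,0,0,0,0,-0.3,0],[0,0,0,0,0,-0.3,0]]

```text
time: 12.57
tool_pos: [0.5245, 0.0896, 0.2182]
tcp_rot: [2.304, 2.135, 0.0]
wrist_force: [0.6, 0.6, -0.7]
width: 0.004
grip_force: 0.0
```

>>> play_rows:
  moves:
    - [[0,0,0,0,-0.2,0,0],[0,0,0,0,-0.2,0,0],[0,0,0,0,-0.2,0,0],[0,0,0,0,0,0,0],[0,0,0,0,0,0,0]]

```text
time: 12.98
tool_pos: [0.4646, 0.0943, 0.2172]
tcp_rot: [2.303, 2.135, 0.002]
wrist_force: [-0.1, 0.5, -0.2]
width: -0.002
grip_force: 0.0
```

>>> play_rows:
  moves:
    - [[0,0,0,0,0,0,0],[0,0,0,0,0,0,0],[0,0,0,0,0,0,0],[0,0,0,0,0,0,0],[0,0,0,0,0,0,0]]

```text
time: 13.4
tool_pos: [0.4653, 0.0941, 0.2161]
tcp_rot: [-2.304, -2.135, 0.001]
wrist_force: [0.1, -0.7, 0.3]
width: -0.001
grip_force: 0.0
```

```bash
python3 -c "
from m import *
one()
c=one()
cv2.imwrite('pics/t6.png',cv2.resize(c['image'][130:240,240:440,::-1],None,fx=4,fy=4,interpolation=cv2.INTER_CUBIC))"
```

```text
t 13.40 tool s 0.1296 r 0.4566 z 0.2161 | fin 18 0.1643 | padR 103 face 0.1546
t 13.45 tool s 0.1296 r 0.4565 z 0.2161 | fin 19 0.1641 | padR 96 face 0.1569
```

View pics/t6.png

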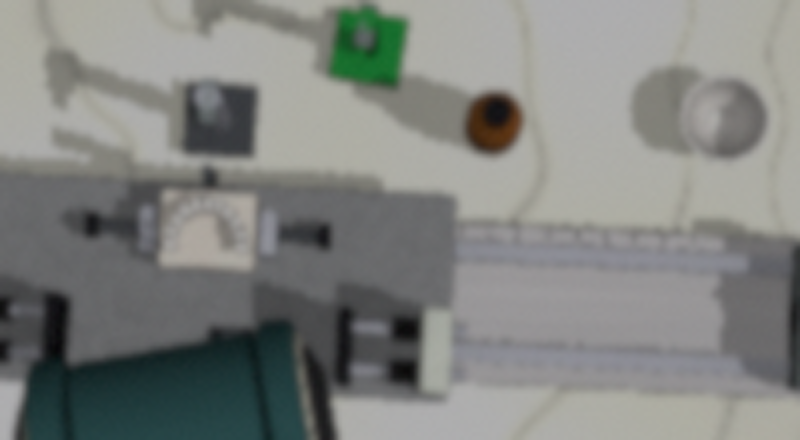

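The fin at (209,176) stands in line with the grey pointer. The fingers are clear, and the amber bottle and dish are where they were; the vial is outside this crop, and the arm never came near it.

```bash
python3 -c "
from workcell import bot
print(bot.finish_job())"
```

```text
the job is handed in; nothing more can be done
None
```

I handed the job in at about 13.5 s: the carriage stood still for over 4 s with the fin 2–3 mm from the pointer tip by the top camera, then I lifted the fingers clear and it stayed put.

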